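Ready a drying tray: pull it to its stop and lay in the bead board

TASK

Pull the upper tray of the small wooden drying cabinet all the way out to its stop, then lay the nearer grooved bead board (not the one at the back beside the press) flat on the tray floor, lengthwise front to back beside the clay slab drying there, so that I can fill its grooves with beads. Set the board down rather than dropping it, and leave the tray fully out with the slab lying flat in it, the lower tray shut, and the clay block and the mug where they stand.

Things in the scene. Friction and masses are not known exactly. Their poses are not given: they have to be found in the camera images.
- cabinet: low wooden drying cabinet on the table, 210 mm deep (its x) x 290 mm wide (its y) x 128 mm high, fixed; two shallow trays one above the other open towards its -x (the robot's side). Origin: centre of its underside, z up
- upper_tray (a joint): slide of the upper tray in m: 0 = shut, 0.160 = pulled out to its stop; starts shut or up to 25 mm ajar; about 2 N of friction, it stays where it is left
- lower_tray (a joint): slide of the lower tray in m: 0 = shut (as it starts), 0.160 = at its stop
- upper_tray_handle (a point): middle of the upper tray's steel bow handle: a round bar 9.6 mm thick and 96 mm long, lying level along y; 31 mm free between bar and tray front, centre line 28 mm below the cabinet's top. x points into the cabinet: the tray pulls out along -x. Moves with the tray
- upper_tray_floor (a point): centre of the upper tray's inner floor, on its slats; axes as the cabinet's (x into it, y across); moves with the tray. Floor 184 mm (x) by 238 mm (y); side and back walls 25 mm high, front panel 42 mm, above it. With the tray at its stop, floor x from -92 to +68 mm lies clear of the cabinet, whose top is 47 mm above the floor
- bead_board: loose wooden bead board, 60 mm (x) x 120 mm (y) x 14 mm high, grooves lengthwise in its upper side, lying on the table on the right, 0.45 to 0.72 m from the robot (a like board farther back is scenery); can be gripped across its 60 mm width. Origin: centre of its underside, z up
- clay_slab: loose flat pink clay slab with an irregular outline, 75 mm (x) x 123 mm (y) x 6 mm thick, lying front to back on the left (+y) half of the upper tray's floor. Origin: centre of its underside
- clay_block: bystander: dark rectangular block of clay, 100 x 119 x 57 mm high, standing on the table on the right near the bead board. Origin: centre of its underside
- mug: bystander: pale enamel mug with a handle, 85 x 112 x 79 mm high, on the table to the left of the cabinet. Origin: centre of its underside
Mind the look-alikes: they are no part of the job. Of the things like the bead_board, leave any that is yellow; of the rest the larger one is meant.

How it is judged:
By the outcome, as a careful person would: the job done as asked, in the order asked, and still so for the second after the job is handed in, with the robot touching nothing.
It also fails if it takes over 54 s, if anything falls off the work surface, if the arm or the gripper's body presses on something with over 40 N, if the wrist force passes 120 N, or if a joint passes its speed limit or range.

ROBOT

A 6-joint arm with a two-finger parallel gripper is mounted at the origin on a cart in front of the work surface, level with it; the furniture and walls round the work are solid. World frame = base frame: x ahead of the robot, y to its left, z up, the work surface at z = 0. Lengths are in m, angles in rad, forces in N, time in s.
With the tool pointing down it reaches from about 0.35 to 0.85 m from the base axis. Payload 8.1 kg.
Tool frame: the origin (TCP) lies midway between the tips of the shut fingers; the grasp point (between the pads) lies 19 mm behind it; y points along the fingers, x is the direction in which the jaws open and shut, and the axes are right-handed (so a half turn about y gives the same grasp; the last joint's range is limited). The gripper opens to 85 mm and grips with 20 to 120 N. Pads are 22 mm wide; open, the fingers measure 114 mm over their backs; the gripper's body (76 mm by 85 mm) begins 54 mm behind the grasp point. The pads swing forward as they close: fully open they stand 13 mm farther back than shut.
Start: joints at [-1.276, 0.13, 1.488, -0, 1.523, -0.085], TCP at [0.222, -0.557, 0.231] pointing down, gripper open.
Joint ranges: [-2.96, 2.96], [-0.89, 2.26], [0.02, 2.5], [-1.34, 4.48], [0, 2.73], [-2.66, 2.66]. Speed limits (rad/s): [2.39, 2.39, 2.79, 3.14, 3.14, 3.14].

INTERFACE

Orientations are given as a unit quaternion [w, x, y, z].
In Python, from plant import * gives the robot as it stands. The module is installed in compiled form; this text tells all that it offers.
- The arm moves only by the tool servo_tool, never from a script. Its argument "motion" is a list of rows, each an object of numbers: "grip": the finger opening in m, from 0 to 0.0854; "x", "y", "z": the shift along the tool's x, y, z in m; "twist": the turn about the tool's y in degrees. A call has 1 to 20 rows; each row is the pose to reach, as a shift and turn from the pose measured when the call began, along the tool's axes at that moment; what a row does not reach only later rows make up. A row lasts 1/8 s, in which the tool goes at most 62.5 mm and 10.7 degrees, less where a joint would pass 70% of its speed; a pose out of reach is approached as far as the arm can. A call with a gripper value outside its range is refused whole. The fingers move at their own pace and stop on an object; "squeeze" is the grip in N (left out, the last holds). Time passes only in rows, so rows that repeat a pose let the fingers close. It gives the time, the measured TCP pose, the force and the opening at its end, in the units of the state.
- get_state(): the state, without advancing time (a new reading comes with each control period).
- capture(name): name is "scene" or "top" or "wrist"; returns a dict with "image" (480x640x3 uint8, red, green, blue), "range_z" (480x640 float32, m along the optical axis (not along the pixel's ray), 0 where there is no reading), "vertical_fov" (degrees; the focal length in pixels is half the picture's height over the tangent of half this angle, whatever the lens; pixels are square), "cx", "cy" (the principal point, pixels), "D" ([k1, k2, p1, p2, k3] as OpenCV has them; the pictures are not rectified), "R" (3x3) and "t" (3): a world point X has camera coordinates R X + t. Camera axes: x right, y down, z forward; pixel columns grow to the right and rows downward; lengths in m; the calibration is good to about 2 mm. A picture is of the moment at which its call begins.
- sign_off(): hands the job in, once; it reports no verdict.
The state is a dict: "time": time; "joint_pos": joint angles; "joint_vel": joint speeds; "effort": joint torques, N m; "ee_pos": TCP position; "eef_rot": TCP orientation; "wrist_force": force on the tool from outside, world axes, zero at the start; "wrist_torque": the same for the moment, N m; "gripper_width": finger opening in m.
Only numpy, scipy, OpenCV 4.12 (cv2) and the standard library are available. Lean on these libraries where they do the work, as an engineer would, in place of code of your own. Each camera call takes 0.05 s, during which the arm holds its last target.

## Working session

There is one attempt and no reset: what is moved stays moved. The work goes in short steps, Python scripts to look and compute and a tool call to move; the robot and the scene stay as the last step left them, time stands still between calls to the robot, and variables do not carry over. Pictures are saved under pics/ and viewed, and the job is handed in when it is done.

Besides the shell and the picture viewer there is one more tool, called after "Request:" as name(argument=value, ...) on one line, values as JSON. servo_tool: Moves the arm, as the interface text tells. Its arguments: {"type":"object","properties":{"motion":{"type":"array","items":{"type":"object","properties":{"grip":{"type":"number"},"x":{"type":"number"},"y":{"type":"number"},"z":{"type":"number"},"twist":{"type":"number"}}}},"squeeze":{"type":"number"}},"required":["motion"]}

```bash
mkdir -p pics
cat > h.py <<'E'
from plant import *
import numpy as np, cv2
from scipy.spatial.transform import Rotation as Ro
def snap(n,f):
    c=capture(n); cv2.imwrite('pics/'+f+'.png',c['image'][:,:,::-1]); np.save('pics/'+f+'.npy',c,allow_pickle=True); return c
def load(f): return np.load('pics/'+f+'.npy',allow_pickle=True).item()
def K(c):
    h=c['image'].shape[0]; f=h/2/np.tan(np.radians(c['vertical_fov'])/2)
    return np.array([[f,0,c['cx']],[0,f,c['cy']],[0,0,1]])
def rays(c,uv):
    p=cv2.undistortPoints(np.array(uv,float).reshape(-1,1,2),K(c),np.array(c['D'],float)).reshape(-1,2)
    return np.c_[p,np.ones(len(p))]
def onplane(c,uv,z):
    d=rays(c,uv)@c['R']; o=-np.array(c['R']).T@c['t']
    return o+d*((z-o[2])/d[:,2])[:,None]
def depthpts(c,uv):
    uv=np.array(uv); r=rays(c,uv); z=c['range_z'][uv[:,1].astype(int),uv[:,0].astype(int)]
    return (r*z[:,None]-c['t'])@c['R']
def rot(s):
    q=s['eef_rot']; return Ro.from_quat([q[1],q[2],q[3],q[0]]).as_matrix()
E
python3 - <<'E'
from h import *
for n in ['scene','top','wrist']:
    c=snap(n,n+'0'); print(n,-np.array(c['R']).T@c['t'],c['D'],c['vertical_fov'])
s=get_state(); print(s); print(rot(s))
E
```

```text
scene [0.33818042 0.6312549  1.32510326] [-0.07442996  0.          0.          0.          0.        ] 53.630077783882115
top [0.33367668 0.0255119  1.58466942] [-0.10917292  0.          0.          0.          0.        ] 46.71017560509009
wrist [ 0.29287584 -0.52802174  0.37275055] [-0.08563672  0.          0.          0.          0.        ] 61.439208928322344
{'time': 0.15, 'joint_pos': array([-1.27637416e+00,  1.31019107e-01,  1.48903522e+00,  7.67461209e-06,
        1.52299441e+00, -8.53933663e-02]), 'joint_vel': array([ 1.30266043e-04, -2.63979963e-03, -1.51172936e-03,  6.81757854e-05,
        8.22371905e-04,  6.48441193e-04]), 'effort': array([ 1.24420774e-03, -5.70063293e+01, -5.01159310e+01, -1.12867565e-04,
        9.59647325e-03,  3.94405890e-05]), 'ee_pos': array([ 0.22235299, -0.55682154,  0.23046329]), 'eef_rot': array([ 0.58572092, -0.58506859,  0.39702497, -0.39622836]), 'wrist_force': array([6.64374558e-01, 4.34884875e-02, 8.59695176e-05]), 'wrist_torque': array([ 0.00519188, -0.03697847, -0.07396218]), 'gripper_width': 0.08567728399940126}
[[ 3.70748511e-01 -4.15202164e-04  9.28733207e-01]
 [-9.28732167e-01  1.39565848e-03  3.70748720e-01]
 [-1.45013005e-03 -9.99998940e-01  1.31826697e-04]]
```

View pics/scene0.png

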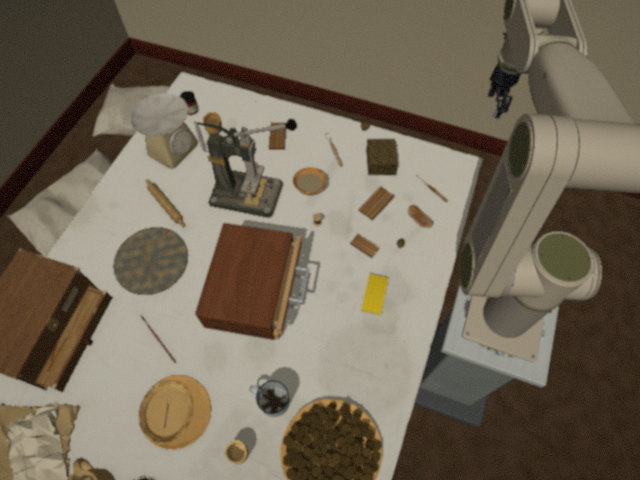

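View pics/top0.png

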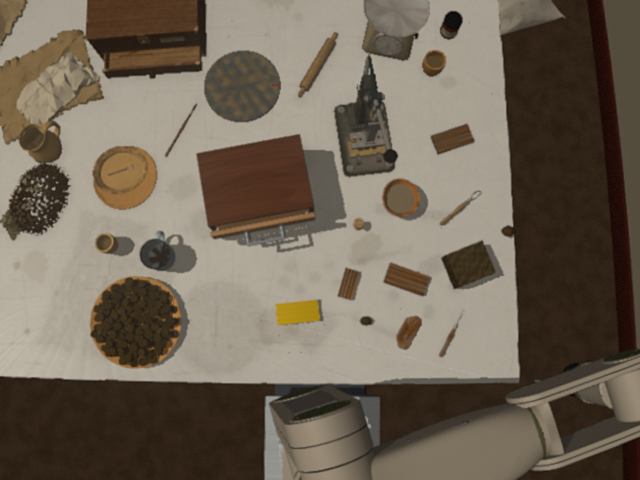

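View pics/wrist0.png

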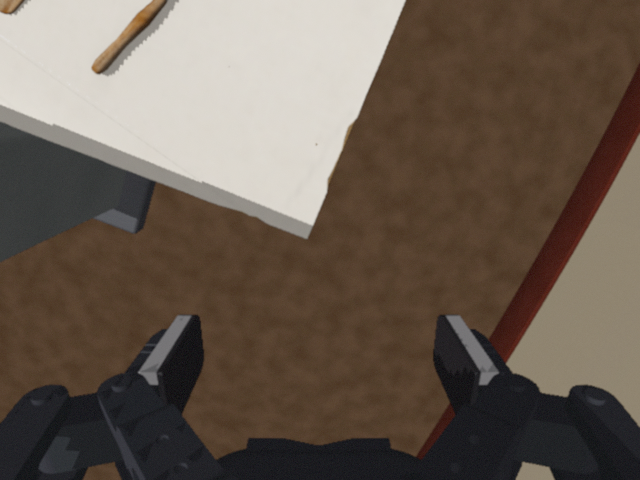

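The scene has four board-like things in the top view:
- (408,279): brown and larger, near the clay block at (470,265).
- (349,283): brown but smaller.
- (299,313): yellow.
- (452,138): at the back by the press, so scenery.

(408,279) fits the description. I'll confirm it in a crop and measure.

Run:
```python
from h import *
c=load('top0'); im=c['image'][:,:,::-1]
a=cv2.resize(im[225:355,180:520],None,fx=2.3,fy=2.3,interpolation=cv2.INTER_CUBIC); cv2.imwrite('pics/cropA.png',a)
b=cv2.resize(im[125:255,185:325],None,fx=4,fy=4,interpolation=cv2.INTER_CUBIC); cv2.imwrite('pics/cropB.png',b)
hsv=cv2.cvtColor(im,cv2.COLOR_BGR2HSV)
m=((hsv[:,:,1]>90)&(hsv[:,:,0]<22)).astype(np.uint8)
n,l,st,ce=cv2.connectedComponentsWithStats(m)
for i in range(1,n):
    if st[i,4]<250: continue
    if not(190<ce[i][0]<520 and 100<ce[i][1]<370): continue
    cn=cv2.findContours((l==i).astype(np.uint8),0,2)[0][0]
    for z in [0.014,.128]:
        P=onplane(c,cn.reshape(-1,2),z)[:,:2].astype(np.float32)
        print(ce[i].round(),st[i,4],z,cv2.minAreaRect(P))
```

```text
[452. 139.] 695 0.014 ((0.8949105739593506, -0.385007381439209), (0.056185174733400345, 0.11868587881326675), 19.942115783691406)
[452. 139.] 695 0.128 ((0.8541760444641113, -0.3552117943763733), (0.052107229828834534, 0.1100715696811676), 19.942134857177734)
[256. 186.] 9043 0.014 ((0.7433645129203796, 0.1974705457687378), (0.26066574454307556, 0.30880454182624817), 11.403763771057129)
[256. 186.] 9043 0.128 ((0.7136291861534119, 0.18498969078063965), (0.24174650013446808, 0.28639131784439087), 11.403743743896484)
[366. 151.] 300 0.014 ((0.858020544052124, -0.12888319790363312), (0.04938572645187378, 0.11226052045822144), 0.6782889366149902)
[366. 151.] 300 0.128 ((0.8199630975723267, -0.11767712235450745), (0.04580124840140343, 0.1041126623749733), 0.677949070930481)
[401. 197.] 822 0.014 ((0.712323784828186, -0.22692394256591797), (0.10557179898023605, 0.11099598556756973), 89.22100067138672)
[401. 197.] 822 0.128 ((0.6848413944244385, -0.20860201120376587), (0.09790931642055511, 0.10293984413146973), 89.22098541259766)
[468. 265.] 1460 0.014 ((0.5170921683311462, -0.4180705547332
[... 284 characters left out ...]
1524353, 0.057667579501867294), 70.8011474609375)
[406. 279.] 827 0.128 ((0.46464651823043823, -0.21868549287319183), (0.10945571213960648, 0.05348202586174011), 70.80113983154297)
[349. 284.] 401 0.014 ((0.46029311418533325, -0.07354052364826202), (0.03980555385351181, 0.08108319342136383), 73.69279479980469)
[349. 284.] 401 0.128 ((0.45110318064689636, -0.0663512647151947), (0.036916445940732956, 0.07519813627004623), 73.69280242919922)
[408. 332.] 478 0.014 ((0.3267059922218323, -0.2394992858171463), (0.043305903673172, 0.09707149863243103), 60.13784408569336)
[408. 332.] 478 0.128 ((0.3272119462490082, -0.22026462852954865), (0.04016273096203804, 0.09002603590488434), 60.137821197509766)
```

View pics/cropA.png

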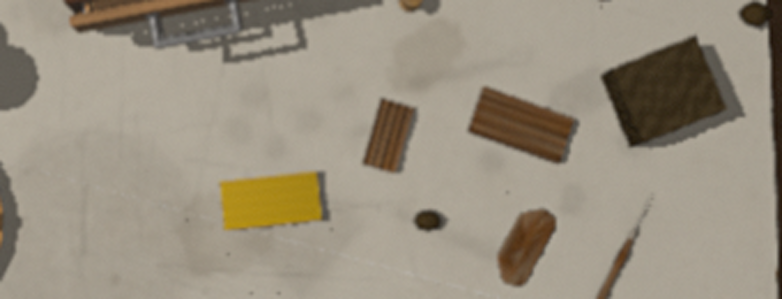

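View pics/cropB.png

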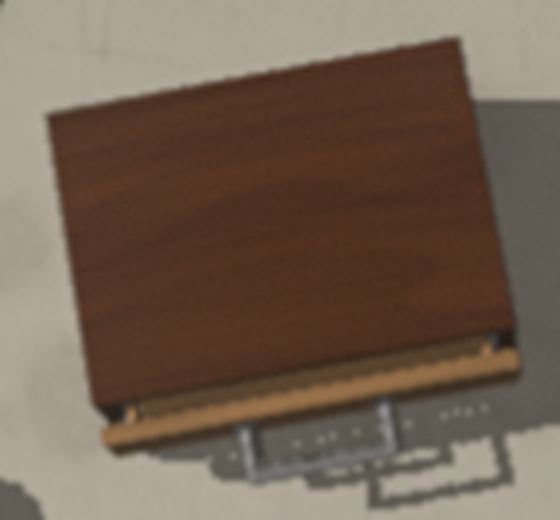

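Crop A confirms it: the board at (408,279) is larger than the one at (349,283), brown and grooved, measuring 118x58 mm. Crop B shows the upper tray slightly ajar, with the bow handle's bar from about (248,244) to (283,237) in the full top picture. Next I'll measure the cabinet and handle.

Run:
```python
from h import *
c=load('top0')
cr=np.array([[48,115],[460,38],[517,340],[97,405]])/4-.375+[185,125]
P=onplane(c,cr,.128)[:,:2]; print('cab top',P.round(4),'sides',[np.linalg.norm(P[i]-P[i-1]).round(4) for i in range(4)])
x=(P[0]+P[1]-P[2]-P[3]); yaw=np.degrees(np.arctan2(x[1],x[0])); y=P[0]-P[1]+P[3]-P[2]; yaw2=np.degrees(np.arctan2(-y[0],y[1])); print(yaw,yaw2,P.mean(0))
hb=np.array([[255,475],[394,450]])/4-.375+[185,125]
H=onplane(c,hb,.1); print('bar',H.round(4),np.linalg.norm(H[0]-H[1]),H.mean(0))
d=np.degrees(np.arctan2(-(H[0]-H[1])[0],(H[0]-H[1])[1])); print('baryaw',d)
# depth
for (u,v) in hb: 
  q=[(int(u)+i,int(v)+j) for i in range(-3,4) for j in (-3,-2,-1,0,1,2)]
  D=depthpts(c,q); print(D[np.argsort(-D[:,2])][:6].round(3))
uv=np.array([(u,v) for u in range(215,300,10) for v in range(150,205,10)]); print('topz',np.median(depthpts(c,uv)[:,2]))
uv=np.array([(u,v) for u in range(395,420,3) for v in range(272,286,2)]); D=depthpts(c,uv);print('board z',np.median(D[:,2]))
# refine via depth cloud: points z>.12
vv,uu=np.mgrid[110:250,180:330]; uv=np.c_[uu.ravel(),vv.ravel()]; D=depthpts(c,uv)
t=D[(D[:,2]>.118)&(D[:,2]<.14)][:,:2].astype(np.float32); print(cv2.minAreaRect(t))
h=D[(D[:,2]>.088)&(D[:,2]<.118)]; np.save('pics/h.npy',h); print(len(h))
```

```text
cab top [[0.8039 0.3488]
 [0.8607 0.0673]
 [0.6488 0.0264]
 [0.6023 0.3066]] sides [np.float64(0.206), np.float64(0.2872), np.float64(0.2159), np.float64(0.284)]
11.366642877709918 10.413191548501645 [0.72891983 0.18729535]
bar [[0.5602 0.2028 0.1   ]
 [0.578  0.1091 0.1   ]] 0.09542843629695565 [0.5691022  0.15593746 0.1       ]
baryaw 10.80413950531402
[[0.334 0.026 1.585]
 [0.557 0.2   0.109]
 [0.554 0.2   0.108]
 [0.554 0.205 0.108]
 [0.566 0.203 0.106]
 [0.563 0.201 0.105]]
[[0.582 0.106 0.111]
 [0.574 0.106 0.11 ]
 [0.574 0.112 0.109]
 [0.577 0.106 0.108]
 [0.574 0.114 0.108]
 [0.583 0.112 0.107]]
topz 0.12750308081387626
board z 0.012555630558838897
((0.7181916832923889, 0.18702562153339386), (0.2407308667898178, 0.29244640469551086), 11.302122116088867)
582
```

Cabinet yaw is 10.9°, and the sides (287x210 mm) and top height (127.5 mm) match the description. The bar measures 95 mm with its middle at (0.569, 0.156, 0.100), on the cabinet's centre line. Now moving to hover over the handle.

Request:
servo_tool(motion=[{"x": -0.02, "z": 0.022, "twist": -3, "grip": 0.035}, {"x": -0.06, "z": 0.066, "twist": -9, "grip": 0.035}, {"x": -0.1, "z": 0.11, "twist": -16, "grip": 0.035}, {"x": -0.14, "z": 0.154, "twist": -23, "grip": 0.035}, {"x": -0.18, "z": 0.198, "twist": -30, "grip": 0.035}, {"x": -0.22, "z": 0.242, "twist": -37, "grip": 0.035}, {"x": -0.26, "z": 0.286, "twist": -44, "grip": 0.035}, {"x": -0.3, "z": 0.33, "twist": -51, "grip": 0.035}, {"x": -0.34, "z": 0.374, "y": 0.01, "twist": -58, "grip": 0.035}, {"x": -0.38, "z": 0.418, "y": 0.02, "twist": -65, "grip": 0.035}, {"x": -0.42, "z": 0.462, "y": 0.03, "twist": -71, "grip": 0.035}, {"x": -0.46, "z": 0.506, "y": 0.04, "twist": -76, "grip": 0.035}, {"x": -0.5, "z": 0.55, "y": 0.05, "twist": -79, "grip": 0.035}, {"x": -0.525, "z": 0.577, "y": 0.06, "twist": -79, "grip": 0.035}, {"x": -0.5335, "z": 0.586, "y": 0.065, "twist": -79, "grip": 0.035}, {"x": -0.5335, "z": 0.586, "y": 0.065, "twist": -79, "grip": 0.035}, {"x": -0.5335, "z": 0.586, "y": 0.065, "twist": -79, "grip": 0.035}])

```text
validation failed for argument at $.mo...
```

Run:
```python
from h import *
c=snap('wrist','w1'); s=get_state(); print(s['time'],s['ee_pos'],s['gripper_width'],rot(s).round(4),s['joint_pos'].round(3))
# fingertip lowest points in tool frame
vv,uu=np.mgrid[250:480:2,0:640:2]; D=depthpts(c,np.c_[uu.ravel(),vv.ravel()]); T=(D-s['ee_pos'])@rot(s)
k=(abs(T[:,2])<.02)&(abs(T[:,0])<.06)&(T[:,1]>-.05)&(T[:,1]<.01)
for sg in (-1,1):
  q=T[k&(T[:,0]*sg>0.005)]; q=q[np.argsort(-q[:,1])][:8]; print(q.round(4))
```

```text
0.2 [ 0.22234572 -0.55689481  0.23062309] 0.08543265341804056 [[ 3.707e-01 -3.000e-04  9.288e-01]
 [-9.287e-01  1.200e-03  3.707e-01]
 [-1.200e-03 -1.000e+00  1.000e-04]] [-1.276  0.131  1.489  0.     1.523 -0.085]
[[-0.044  -0.0126 -0.0031]
 [-0.0439 -0.0126 -0.0022]
 [-0.0438 -0.013   0.0047]
 [-0.0439 -0.0133 -0.0043]
 [-0.0441 -0.0133 -0.006 ]
 [-0.0436 -0.0134  0.0057]
 [-0.0438 -0.0136  0.0034]
 [-0.0437 -0.0138  0.0043]]
[[ 0.0419 -0.0122 -0.0025]
 [ 0.0419 -0.0129  0.0029]
 [ 0.0419 -0.0131 -0.0054]
 [ 0.0417 -0.0134 -0.0035]
 [ 0.0416 -0.0135  0.004 ]
 [ 0.0417 -0.0135 -0.0043]
 [ 0.0418 -0.0136  0.0025]
 [ 0.0419 -0.0136  0.0008]]
```

View pics/w1.png

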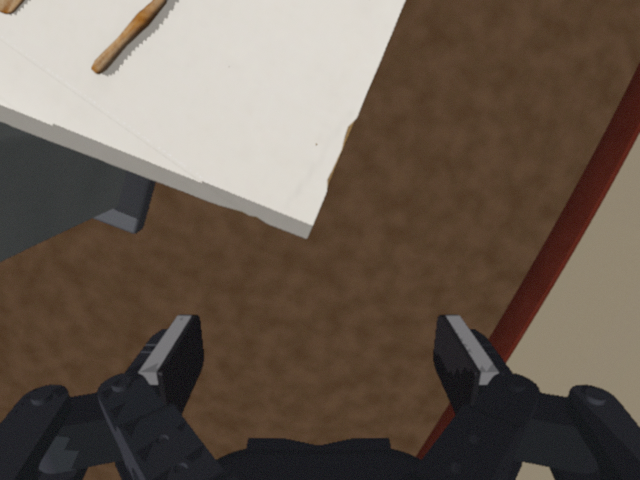

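The move was refused, probably because some rows had no "y". The picture is unchanged, with the fingertips 13 mm behind the TCP as stated. I'll resend with every field filled in.

Request:
servo_tool(motion=[{"x": -0.02, "y": 0, "z": 0.022, "twist": -3, "grip": 0.035}, {"x": -0.06, "y": 0, "z": 0.066, "twist": -9, "grip": 0.035}, {"x": -0.1, "y": 0, "z": 0.11, "twist": -16, "grip": 0.035}, {"x": -0.14, "y": 0, "z": 0.154, "twist": -23, "grip": 0.035}, {"x": -0.18, "y": 0, "z": 0.198, "twist": -30, "grip": 0.035}, {"x": -0.22, "y": 0, "z": 0.242, "twist": -37, "grip": 0.035}, {"x": -0.26, "y": 0, "z": 0.286, "twist": -44, "grip": 0.035}, {"x": -0.3, "y": 0, "z": 0.33, "twist": -51, "grip": 0.035}, {"x": -0.34, "y": 0.01, "z": 0.374, "twist": -58, "grip": 0.035}, {"x": -0.38, "y": 0.02, "z": 0.418, "twist": -65, "grip": 0.035}, {"x": -0.42, "y": 0.03, "z": 0.462, "twist": -71, "grip": 0.035}, {"x": -0.46, "y": 0.04, "z": 0.506, "twist": -76, "grip": 0.035}, {"x": -0.5, "y": 0.05, "z": 0.55, "twist": -79, "grip": 0.035}, {"x": -0.525, "y": 0.06, "z": 0.577, "twist": -79, "grip": 0.035}, {"x": -0.5335, "y": 0.065, "z": 0.586, "twist": -79, "grip": 0.035}, {"x": -0.5335, "y": 0.065, "z": 0.586, "twist": -79, "grip": 0.035}, {"x": -0.5335, "y": 0.065, "z": 0.586, "twist": -79, "grip": 0.035}])

```text
time: 2.33
ee_pos: [0.5687, 0.1547, 0.1667]
eef_rot: [0.704, -0.704, -0.066, 0.066]
wrist_force: [-0.3, -0.0, 0.7]
gripper_width: 0.0348
```

```bash
cat > w.py <<'E'
from h import *
import sys
f=sys.argv[1]
c=snap('wrist',f); s=get_state(); print(s['time'],s['ee_pos'],s['gripper_width'],rot(s).round(4).tolist(),s['joint_pos'].round(3))
vv,uu=np.mgrid[0:480:2,0:640:2]; D=depthpts(c,np.c_[uu.ravel(),vv.ravel()]); T=(D-s['ee_pos'])@rot(s)
k=(abs(T[:,2])<.02)&(abs(T[:,0])<.06)&(T[:,1]>-.05)&(T[:,1]<.01)
for sg in (-1,1):
  q=T[k&(T[:,0]*sg>0.005)]; q=q[np.argsort(-q[:,1])][:4]; print(q.round(4).tolist())
E
python3 w.py w2
python3 - <<'E'
from h import *
c=load('w2'); s=get_state()
vv,uu=np.mgrid[0:480:1,0:640:1]; D=depthpts(c,np.c_[uu.ravel(),vv.ravel()]); T=(D-s['ee_pos'])@rot(s)
k=(D[:,2]>.09)&(D[:,2]<.115)&(abs(T[:,0])<.09)&(abs(T[:,2])<.04)
for b in np.arange(-.03,.04,.01):
  q=k&(abs(T[:,2]-b)<.004)&(T[:,0]<.02); print(b.round(3),q.sum(),np.median(T[q,0]).round(4) if q.any() else '',D[q,2].max().round(4) if q.any() else '')
E
```

```text
2.375 [0.56883818 0.15462876 0.16693311] 0.03511028778813122 [[0.9827, 0.0003, -0.1853], [0.1853, 0.0009, 0.9827], [0.0005, -1.0, 0.0009]] [ 1.780e-01  1.400e-01  1.597e+00  1.000e-03  1.405e+00 -9.000e-03]
[[-0.0187, -0.0, -0.0044], [-0.0186, -0.0001, -0.0025], [-0.0186, -0.0002, -0.0016], [-0.0187, -0.0012, -0.0064]]
[[0.0168, 0.0001, 0.0079], [0.0163, -0.0003, -0.0033], [0.0162, -0.0006, -0.0013], [0.0167, -0.0007, 0.0057]]
-0.03 212 0.0016 0.106
-0.02 220 0.0015 0.1058
-0.01 225 0.0015 0.106
0.0 239 0.0015 0.1061
0.01 258 0.0014 0.1058
0.02 258 0.0009 0.1058
0.03 270 0.0009 0.1062
0.04 147 0.0009 0.1064
```

View pics/w2.png

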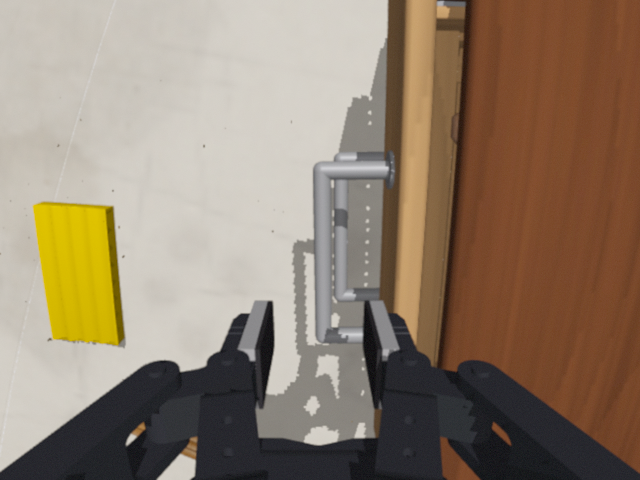

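The wrist picture shows the bar at column ~322 between the fingers (columns 258 and 375). It sits 1 mm off centre, with its top at 0.106 m. Next: descend, close and pull.

Request:
servo_tool(motion=[{"x": 0.001, "y": 0.02, "z": 0.001, "twist": 0, "grip": 0.03}, {"x": 0.001, "y": 0.05, "z": 0.001, "twist": 0, "grip": 0.03}, {"x": 0.001, "y": 0.075, "z": 0.001, "twist": 0, "grip": 0.03}, {"x": 0.001, "y": 0.086, "z": 0.001, "twist": 0, "grip": 0.03}, {"x": 0.001, "y": 0.086, "z": 0.001, "twist": 0, "grip": 0.03}, {"x": 0.001, "y": 0.086, "z": 0.001, "twist": 0, "grip": 0.0}, {"x": 0.001, "y": 0.086, "z": 0.001, "twist": 0, "grip": 0.0}, {"x": 0.001, "y": 0.086, "z": 0.001, "twist": 0, "grip": 0.0}, {"x": 0.001, "y": 0.086, "z": 0.001, "twist": 0, "grip": 0.0}], squeeze=35)

```text
time: 3.5
ee_pos: [0.57, 0.1557, 0.0813]
eef_rot: [0.704, -0.704, -0.066, 0.065]
wrist_force: [1.4, -2.4, 1.0]
gripper_width: 0.0082
```

Request:
servo_tool(motion=[{"x": -0.004, "y": 0, "z": 0, "twist": 0, "grip": 0.0}, {"x": -0.014, "y": 0, "z": 0, "twist": 0, "grip": 0.0}, {"x": -0.028, "y": 0, "z": 0, "twist": 0, "grip": 0.0}, {"x": -0.042, "y": 0, "z": 0, "twist": 0, "grip": 0.0}, {"x": -0.056, "y": 0, "z": 0, "twist": 0, "grip": 0.0}, {"x": -0.07, "y": 0, "z": 0, "twist": 0, "grip": 0.0}, {"x": -0.084, "y": 0, "z": 0, "twist": 0, "grip": 0.0}, {"x": -0.098, "y": 0, "z": 0, "twist": 0, "grip": 0.0}, {"x": -0.112, "y": 0, "z": 0, "twist": 0, "grip": 0.0}, {"x": -0.122, "y": 0, "z": 0, "twist": 0, "grip": 0.0}, {"x": -0.128, "y": 0, "z": 0, "twist": 0, "grip": 0.0}, {"x": -0.13, "y": 0, "z": 0, "twist": 0, "grip": 0.0}])

```text
time: 5.0
ee_pos: [0.442, 0.13, 0.0813]
eef_rot: [-0.703, 0.705, 0.066, -0.065]
wrist_force: [3.6, -9.8, 0.2]
gripper_width: 0.0083
```

Request:
servo_tool(motion=[{"x": -0.003, "y": 0, "z": 0, "twist": 0, "grip": 0.0}, {"x": -0.006, "y": 0, "z": 0, "twist": 0, "grip": 0.0}, {"x": -0.009, "y": 0, "z": 0, "twist": 0, "grip": 0.0}, {"x": -0.012, "y": 0, "z": 0, "twist": 0, "grip": 0.0}])

```text
time: 5.5
ee_pos: [0.43, 0.1275, 0.0812]
eef_rot: [-0.703, 0.705, 0.066, -0.065]
wrist_force: [3.4, -4.5, -0.1]
gripper_width: 0.0082
```

Request:
servo_tool(motion=[{"x": -0.003, "y": 0, "z": 0, "twist": 0, "grip": 0.0}, {"x": -0.006, "y": 0, "z": 0, "twist": 0, "grip": 0.0}, {"x": -0.007, "y": 0, "z": 0, "twist": 0, "grip": 0.0}])

```text
time: 5.88
ee_pos: [0.4264, 0.1267, 0.0815]
eef_rot: [-0.703, 0.705, 0.069, -0.062]
wrist_force: [27.7, 0.9, -22.9]
gripper_width: 0.0083
```

Request:
servo_tool(motion=[{"x": -0.003, "y": 0, "z": 0, "twist": 0, "grip": 0.0}, {"x": -0.004, "y": 0, "z": 0, "twist": 0, "grip": 0.0}, {"x": -0.004, "y": 0, "z": 0, "twist": 0, "grip": 0.0}])

```text
time: 6.25
ee_pos: [0.4265, 0.1267, 0.0815]
eef_rot: [-0.704, 0.704, 0.073, -0.058]
wrist_force: [32.0, 3.3, -26.8]
gripper_width: 0.0082
```

The force rose to 42 N at 146 mm of travel, so the tray is at its stop (it started about 14 mm ajar). Next: release and lift, then move to hover over the board.

Request:
servo_tool(motion=[{"x": 0.0, "y": 0, "z": 0, "twist": 0, "grip": 0.0}, {"x": 0.0, "y": 0, "z": 0, "twist": 0, "grip": 0.03}, {"x": 0.0, "y": 0, "z": 0, "twist": 0, "grip": 0.03}, {"x": 0, "y": 0, "z": 0, "twist": 0, "grip": 0.03}, {"x": 0, "y": -0.02, "z": 0, "twist": 0, "grip": 0.03}, {"x": 0, "y": -0.06, "z": 0, "twist": 0, "grip": 0.03}, {"x": 0, "y": -0.1, "z": 0, "twist": 0, "grip": 0.03}, {"x": 0, "y": -0.1, "z": 0, "twist": 0, "grip": 0.03}])

```text
time: 7.25
ee_pos: [0.4267, 0.1272, 0.1855]
eef_rot: [0.704, -0.704, -0.075, 0.056]
wrist_force: [0.2, -0.2, 0.2]
gripper_width: 0.0297
```

Run:
```python
from h import *
s=get_state(); print(s['time'],s['ee_pos'],rot(s).round(4).tolist(),s['wrist_force'].round(1))
c=snap('top','top1'); c=snap('scene','scene1')
a=cv2.resize(load('top1')['image'][120:320,170:450,::-1],None,fx=2.7,fy=2.7,interpolation=cv2.INTER_CUBIC);cv2.imwrite('pics/cropC.png',a)
R=rot(s); d=np.array([.475,-.238,.16])-s['ee_pos']; print('to board',d@R, 'twist', np.degrees(np.arctan2(R[1,0],R[0,0]))+19.2)
```

```text
7.25 [0.42668872 0.12717076 0.18547634] [[0.9824, 0.0272, -0.1849], [0.1849, 0.0026, 0.9828], [0.0272, -0.9996, -0.0025]] [ 0.2 -0.2  0.2]
to board [-0.02073825  0.02582692 -0.36774394] twist 29.85702183946877
```

View pics/cropC.png

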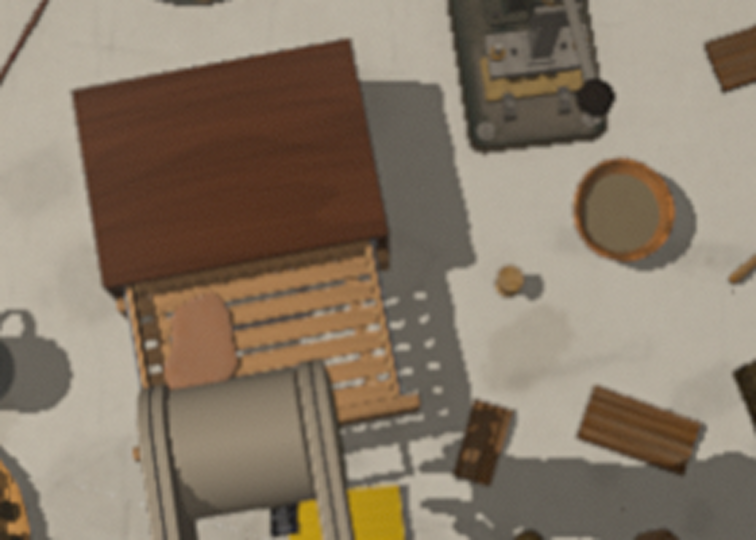

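View pics/scene1.png

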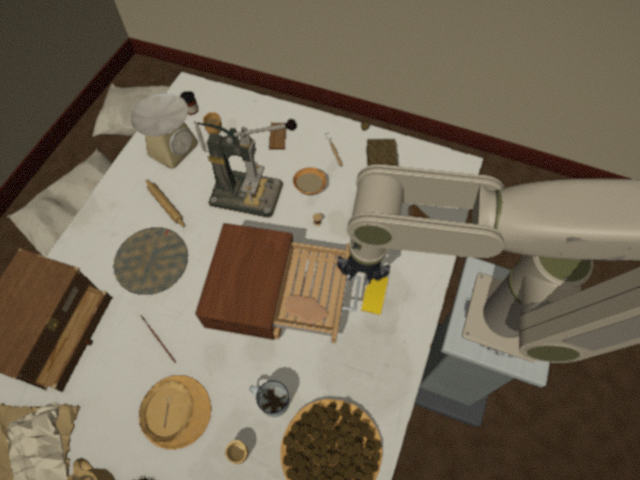

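The tray is out with the slab flat on its left half (crop C (200,340)), and the target board is untouched at crop C (640,430). Next: hover over the board, jaws across its width.

Request:
servo_tool(motion=[{"x": -0.001, "y": 0, "z": -0.02, "twist": 2, "grip": 0.078}, {"x": -0.004, "y": 0, "z": -0.07, "twist": 6, "grip": 0.078}, {"x": -0.007, "y": 0, "z": -0.12, "twist": 10, "grip": 0.078}, {"x": -0.01, "y": 0.003, "z": -0.17, "twist": 14, "grip": 0.078}, {"x": -0.013, "y": 0.008, "z": -0.22, "twist": 18, "grip": 0.078}, {"x": -0.016, "y": 0.013, "z": -0.27, "twist": 22, "grip": 0.078}, {"x": -0.018, "y": 0.018, "z": -0.32, "twist": 26, "grip": 0.078}, {"x": -0.02, "y": 0.023, "z": -0.355, "twist": 29, "grip": 0.078}, {"x": -0.021, "y": 0.026, "z": -0.368, "twist": 30, "grip": 0.078}, {"x": -0.021, "y": 0.026, "z": -0.368, "twist": 30, "grip": 0.078}, {"x": -0.021, "y": 0.026, "z": -0.368, "twist": 30, "grip": 0.078}])

```text
time: 8.72
ee_pos: [0.4723, -0.2375, 0.1556]
eef_rot: [0.699, -0.695, 0.111, -0.125]
wrist_force: [1.1, -0.7, 0.1]
gripper_width: 0.0779
```

```bash
python3 w.py w3
python3 - <<'E'
from h import *
c=load('w3'); s=get_state(); R=rot(s)
vv,uu=np.mgrid[0:480:1,0:640:1]; D=depthpts(c,np.c_[uu.ravel(),vv.ravel()]); 
k=(D[:,2]>.007)&(D[:,2]<.022)&(np.hypot(D[:,0]-.475,D[:,1]+.238)<.085)
print(k.sum(),np.median(D[k,2]),cv2.minAreaRect(D[k,:2].astype(np.float32)))
c=snap('top','top2'); im=c['image'][:,:,::-1]; cv2.imwrite('pics/cropD.png',cv2.resize(im[120:320,170:450],None,fx=2.7,fy=2.7,interpolation=cv2.INTER_CUBIC))
E
```

```text
8.775 [ 0.47251043 -0.23748812  0.15599595] 0.07802788042190409 [[0.9439, 0.021, 0.3295], [-0.3296, 0.0019, 0.9441], [0.0192, -0.9998, 0.0087]] [-0.572 -0.031  1.795  0.013  1.362 -0.239]
[[-0.0404, -0.0097, -0.0004], [-0.0405, -0.0099, -0.002], [-0.0404, -0.0103, 0.0066], [-0.0402, -0.0106, 0.0076]]
[[0.038, -0.0096, 0.002], [0.0378, -0.0098, 0.0038], [0.0382, -0.0098, 0.0071], [0.0376, -0.0105, 0.0034]]
13102 0.010939338665294854 ((0.4768848419189453, -0.2364126443862915), (0.12060375511646271, 0.06030041351914406), 70.55200958251953)
```

View pics/w3.png

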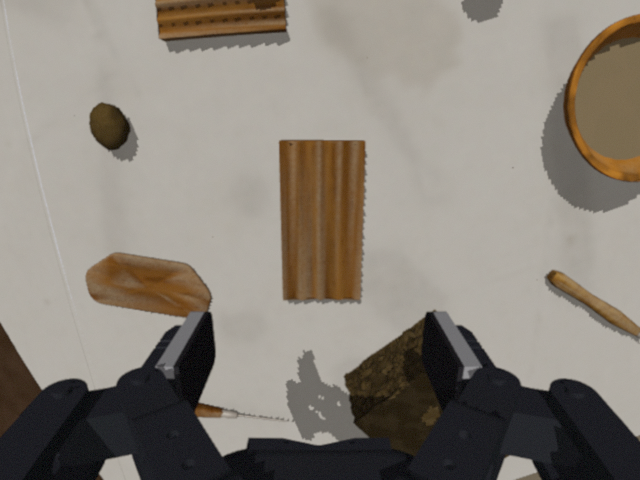

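View pics/cropD.png

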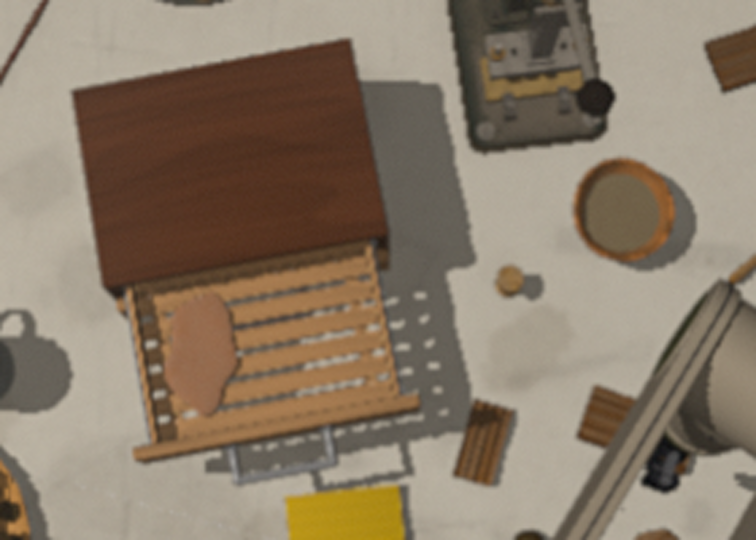

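Wrist view: the board runs (280–365, 140–300), 120.6x60.3 mm, centre (0.4769, −0.2364), yaw 70.6°. Its two neighbours are well off to the sides. Descending and gripping.

Request:
servo_tool(motion=[{"x": 0.002, "y": 0.03, "z": 0.001, "twist": 0, "grip": 0.078}, {"x": 0.002, "y": 0.08, "z": 0.001, "twist": 0, "grip": 0.078}, {"x": 0.002, "y": 0.125, "z": 0.001, "twist": 0, "grip": 0.078}, {"x": 0.002, "y": 0.147, "z": 0.001, "twist": 0, "grip": 0.078}, {"x": 0.002, "y": 0.157, "z": 0.001, "twist": 0, "grip": 0.078}, {"x": 0.002, "y": 0.157, "z": 0.001, "twist": 0, "grip": 0.078}, {"x": 0.002, "y": 0.157, "z": 0.001, "twist": 0, "grip": 0.078}], squeeze=35)

```text
time: 9.7
ee_pos: [0.4793, -0.2375, 0.0008]
eef_rot: [0.699, -0.696, 0.11, -0.126]
wrist_force: [0.7, -0.2, -0.0]
gripper_width: 0.0776
```

Run:
```python
from h import *
c=load('top2'); im=c['image'][:,:,::-1]
# floor centre from tray inner
y=np.radians(10.9); X=np.array([np.cos(y),np.sin(y)]); Y=np.array([-X[1],X[0]])
F=np.array([.729,.187])-.173*X; print('floor pred',F)
def toF(p): d=p[:,:2]-F; return np.c_[d@X,d@Y]
cr=lambda a:(np.array(a,float)-1.35+.5)/2.7+[170,120]
print('front panel top ends z.123',toF(onplane(c,cr([[137,452],[418,405]]),.121))*1000)
print('front panel inner edge', toF(onplane(c,cr([[155,440],[400,398]]),.121))*1000)
print('right wall inner top z.106', toF(onplane(c,cr([[375,270],[396,385]]),.106))*1000)
print('left wall inner top z.106', toF(onplane(c,cr([[133,300],[150,430]]),.106))*1000)
print('bar', toF(onplane(c,cr([[236,481],[334,463]]),.1))*1000)
im2=cv2.cvtColor(im,cv2.COLOR_BGR2LAB); 
roi=im[220:280,225:262]
g=np.zeros(im.shape[:2],np.uint8)
ref=im2[249,244].astype(int); m=(np.abs(im2.astype(int)-ref)[:,:,1:].max(2)<7)&(np.abs(im2.astype(int)-ref)[:,:,0]<18)
g[222:280,226:264]=m[222:280,226:264]
g=cv2.morphologyEx(g,cv2.MORPH_OPEN,np.ones((3,3)))
cn=max(cv2.findContours(g,0,2)[0],key=cv2.contourArea); f=toF(onplane(c,cn.reshape(-1,2),.087))*1000; print('slab',f.min(0),f.max(0),ref)
uv=np.argwhere(g)[:,::-1]; print('slab z',np.median(depthpts(c,uv)[:,2]))
vv,uu=np.mgrid[235:270,268:305]; uv=np.c_[uu.ravel(),vv.ravel()]; D=depthpts(c,uv); print('floor z',np.percentile(D[:,2],[50,75,90]))
```

```text
floor pred [0.55912114 0.15428649]
front panel top ends z.123 [[ -95.14776233  137.46529622]
 [ -99.38371319 -141.00928682]]
front panel inner edge [[ -86.71455847  118.20874481]
 [ -89.4003748  -124.92285262]]
right wall inner top z.106 [[  43.70080346 -124.20935115]
 [ -74.33516954 -123.80673111]]
left wall inner top z.106 [[ 57.59493064 119.87519104]
 [-74.41715436 123.58348407]]
bar [[-138.86070134   48.69974555]
 [-138.83452053  -49.59875014]]
slab [-69.09381165  31.12262849] [ 56.66901438 102.61845823] [125 141 149]
slab z 0.08695635426314854
floor z [0.08032874 0.08322062 0.08544134]
```

Slab: y from +31 to +103 mm in the floor frame, with its top at 0.087 m. The floor is at about 0.081 m and the walls match my tray frame to about 3 mm. That leaves free width from −119 to +31 mm, so the board goes at y=−55. Lowering 2 mm and closing.

Request:
servo_tool(motion=[{"x": -0.002, "y": 0.002, "z": 0, "twist": 0, "grip": 0.078}, {"x": -0.002, "y": 0.002, "z": 0, "twist": 0, "grip": 0.05}, {"x": -0.002, "y": 0.002, "z": 0, "twist": 0, "grip": 0.05}, {"x": -0.002, "y": 0.002, "z": 0, "twist": 0, "grip": 0.05}, {"x": -0.002, "y": 0.002, "z": 0, "twist": 0, "grip": 0.05}])

```text
time: 10.32
ee_pos: [0.478, -0.2373, -0.0003]
eef_rot: [0.698, -0.696, 0.11, -0.127]
wrist_force: [-0.9, 0.3, 6.1]
gripper_width: 0.0591
```

Request:
servo_tool(motion=[{"x": 0, "y": -0.015, "z": 0, "twist": 0, "grip": 0.05}, {"x": 0, "y": -0.05, "z": 0, "twist": 0, "grip": 0.05}, {"x": 0, "y": -0.1, "z": 0, "twist": 0, "grip": 0.05}, {"x": 0, "y": -0.15, "z": 0, "twist": 0, "grip": 0.05}, {"x": 0, "y": -0.19, "z": 0, "twist": 0, "grip": 0.05}, {"x": 0, "y": -0.19, "z": 0, "twist": 0, "grip": 0.05}])

```text
time: 11.08
ee_pos: [0.4756, -0.2387, 0.1953]
eef_rot: [0.697, -0.697, 0.107, -0.129]
wrist_force: [-0.1, -0.6, -1.1]
gripper_width: 0.0592
```

```bash
python3 w.py w4
python3 - <<'E'
from h import *
s=get_state(); R=rot(s); print(s['wrist_force'].round(2))
for z in (.19,): d=np.array([.5616,.0988,z])-s['ee_pos']; print('to place',d@R)
print('twist',np.degrees(np.arctan2(R[1,0],R[0,0]))+79.1)
c=load('w4')
vv,uu=np.mgrid[0:480:1,0:640:1]; uv=np.c_[uu.ravel(),vv.ravel()]; T=(depthpts(c,uv)-s['ee_pos'])@R
k=(T[:,1]<0.0)&(T[:,1]>-.03)&(abs(T[:,0])<.029)&(abs(T[:,2])<.08); q=T[k]; print(k.sum(), q.min(0),q.max(0))
A=np.c_[q[:,0],q[:,2],np.ones(len(q))]; print(np.linalg.lstsq(A,q[:,1],rcond=None)[0])
print(cv2.minAreaRect(q[:,[0,2]].astype(np.float32)))
E
```

```text
11.125 [ 0.47444698 -0.23794069  0.19253826] 0.059153156789950374 [[0.9438, 0.0285, 0.3292], [-0.3293, -0.0029, 0.9442], [0.0279, -0.9996, 0.0066]] [-0.57  -0.063  1.757  0.013  1.422 -0.237]
[[-0.0057, -0.0108, 0.0149], [-0.0053, -0.0109, -0.0121], [-0.0085, -0.011, 0.0174], [-0.0226, -0.011, -0.0185]]
[[0.0214, -0.0101, 0.0145], [0.0219, -0.0103, 0.0194], [0.0235, -0.0105, -0.0002], [0.0083, -0.0107, 0.0042]]
[ 0.3  0.9 -1.7]
to place [-0.02869577  0.00402759  0.34663628]
twist 59.86717401476285
44623 [-0.02899987 -0.02908337 -0.05294641] [ 0.02899978 -0.00373848  0.06061179]
[ 0.0157135   0.00950696 -0.01418379]
((-6.761401891708374e-07, 0.0038316212594509125), (0.11355538666248322, 0.0579986572265625), 89.99504852294922)
```

View pics/w4.png

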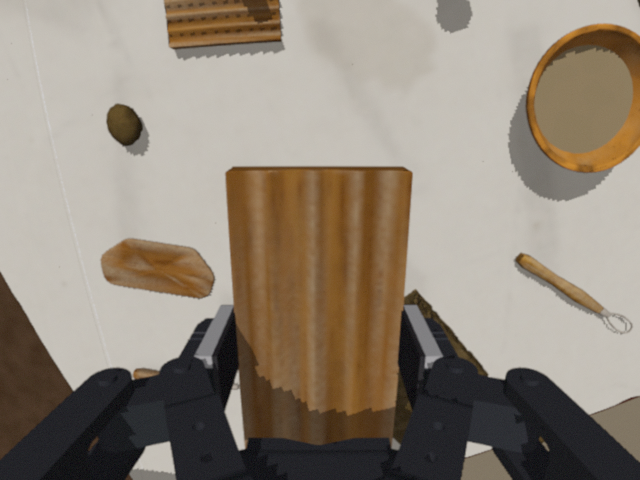

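The board is held square, rows 170–440 between the pads at opening 59 mm, with its centre within 1 mm of the TCP. Carrying it over the tray.

Request:
servo_tool(motion=[{"x": -0.002, "y": 0, "z": 0.02, "twist": 3, "grip": 0.05}, {"x": -0.005, "y": 0, "z": 0.055, "twist": 9, "grip": 0.05}, {"x": -0.008, "y": 0, "z": 0.09, "twist": 15, "grip": 0.05}, {"x": -0.011, "y": 0, "z": 0.125, "twist": 21, "grip": 0.05}, {"x": -0.014, "y": 0, "z": 0.16, "twist": 27, "grip": 0.05}, {"x": -0.017, "y": 0, "z": 0.195, "twist": 33, "grip": 0.05}, {"x": -0.02, "y": 0, "z": 0.23, "twist": 39, "grip": 0.05}, {"x": -0.023, "y": 0, "z": 0.265, "twist": 45, "grip": 0.05}, {"x": -0.026, "y": 0, "z": 0.3, "twist": 51, "grip": 0.05}, {"x": -0.028, "y": 0.004, "z": 0.33, "twist": 57, "grip": 0.05}, {"x": -0.0287, "y": 0.004, "z": 0.345, "twist": 60, "grip": 0.05}, {"x": -0.0287, "y": 0.004, "z": 0.3466, "twist": 60, "grip": 0.05}, {"x": -0.0287, "y": 0.004, "z": 0.3466, "twist": 60, "grip": 0.05}, {"x": -0.0287, "y": 0.004, "z": 0.3466, "twist": 60, "grip": 0.05}])

```text
time: 12.88
ee_pos: [0.5613, 0.098, 0.1897]
eef_rot: [0.55, -0.539, 0.443, -0.459]
wrist_force: [0.3, 0.5, -1.1]
gripper_width: 0.059
```

```bash
python3 w.py w5
python3 - <<'E'
from h import *
s=get_state(); R=rot(s); print(s['wrist_force'].round(2))
for z in (.1,.081): d=np.array([.5616,.0988,z])-s['ee_pos']; print('to place',(d@R).round(4))
print('twist',np.degrees(np.arctan2(R[1,0],R[0,0]))+79.1)
E
```

```text
12.925 [0.56141031 0.09801448 0.18989645] 0.058962231810286286 [[0.1864, 0.0282, 0.9821], [-0.9824, -0.0031, 0.1866], [0.0083, -0.9996, 0.0272]] [ 0.086  0.045  1.654 -0.006  1.414  1.47 ]
[[-0.0066, -0.008, 0.0173], [-0.0097, -0.0081, 0.0077], [-0.0101, -0.0082, -0.0111], [-0.0107, -0.0082, -0.0049]]
[[0.02, -0.0074, 0.0056], [0.0217, -0.0075, 0.0015], [0.0202, -0.0077, -0.0151], [0.0072, -0.0077, 0.0156]]
[ 0.06  0.07 -0.02]
to place [-0.0015  0.0899 -0.0021]
to place [-0.0016  0.1089 -0.0026]
twist -0.1568882134341152
```

View pics/w5.png

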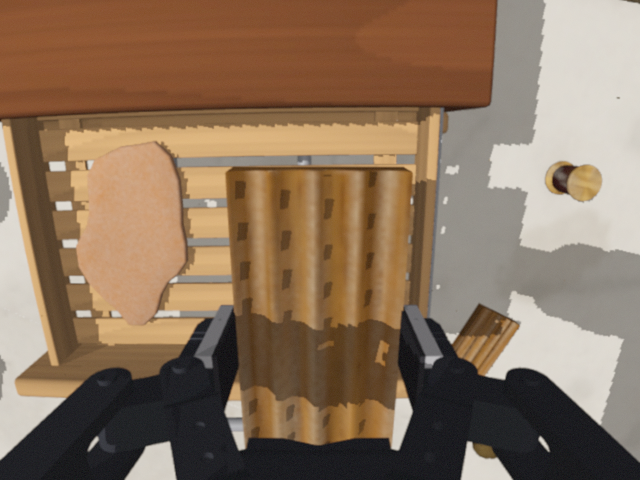

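The board is aligned with the tray, between the slab (columns 78–187) and the right wall (column ~425). Lowering it.

Request:
servo_tool(motion=[{"x": -0.0015, "y": 0.02, "z": -0.002, "twist": 0, "grip": 0.05}, {"x": -0.0015, "y": 0.05, "z": -0.002, "twist": 0, "grip": 0.05}, {"x": -0.0015, "y": 0.075, "z": -0.002, "twist": 0, "grip": 0.05}, {"x": -0.0015, "y": 0.09, "z": -0.0022, "twist": 0, "grip": 0.05}, {"x": -0.0015, "y": 0.098, "z": -0.0025, "twist": 0, "grip": 0.05}, {"x": -0.0015, "y": 0.102, "z": -0.0025, "twist": 0, "grip": 0.05}, {"x": -0.0015, "y": 0.102, "z": -0.0025, "twist": 0, "grip": 0.05}])

```text
time: 13.8
ee_pos: [0.562, 0.0987, 0.0884]
eef_rot: [0.55, -0.539, 0.442, -0.46]
wrist_force: [-0.5, 0.5, -0.3]
gripper_width: 0.0593
```

Request:
servo_tool(motion=[{"x": 0, "y": 0.002, "z": 0, "twist": 0, "grip": 0.05}, {"x": 0, "y": 0.004, "z": 0, "twist": 0, "grip": 0.05}, {"x": 0, "y": 0.004, "z": 0, "twist": 0, "grip": 0.05}])

```text
time: 14.18
ee_pos: [0.562, 0.0987, 0.0843]
eef_rot: [0.55, -0.539, 0.442, -0.46]
wrist_force: [-0.4, -0.2, -0.6]
gripper_width: 0.0587
```

Request:
servo_tool(motion=[{"x": 0, "y": 0.001, "z": 0, "twist": 0, "grip": 0.05}, {"x": 0, "y": 0.002, "z": 0, "twist": 0, "grip": 0.05}, {"x": 0, "y": 0.002, "z": 0, "twist": 0, "grip": 0.05}])

```text
time: 14.55
ee_pos: [0.5621, 0.0987, 0.0823]
eef_rot: [0.55, -0.539, 0.442, -0.459]
wrist_force: [-0.0, -0.4, -1.6]
gripper_width: 0.0588
```

Request:
servo_tool(motion=[{"x": 0, "y": 0.001, "z": 0, "twist": 0, "grip": 0.05}, {"x": 0, "y": 0.0015, "z": 0, "twist": 0, "grip": 0.05}, {"x": 0, "y": 0.0015, "z": 0, "twist": 0, "grip": 0.05}])

```text
time: 14.92
ee_pos: [0.5623, 0.0987, 0.0812]
eef_rot: [0.55, -0.539, 0.442, -0.46]
wrist_force: [-1.2, 0.1, 4.2]
gripper_width: 0.059
```

Request:
servo_tool(motion=[{"x": 0, "y": 0.001, "z": 0, "twist": 0, "grip": 0.05}, {"x": 0, "y": 0.0015, "z": 0, "twist": 0, "grip": 0.05}, {"x": 0, "y": 0.0015, "z": 0, "twist": 0, "grip": 0.05}])

```text
time: 15.3
ee_pos: [0.5634, 0.0989, 0.0811]
eef_rot: [0.551, -0.538, 0.442, -0.46]
wrist_force: [-1.1, 0.8, 8.2]
gripper_width: 0.0589
```

```bash
python3 w.py w6
```

```text
15.35 [0.56334654 0.09895485 0.08106481] 0.05878960640417255 [[0.1866, 0.0316, 0.9819], [-0.9824, -0.0027, 0.1868], [0.0086, -0.9995, 0.0305]] [ 0.088  0.149  1.751 -0.006  1.21   1.473]
[[-0.0591, 0.0036, -0.004], [-0.0548, 0.0033, -0.0038], [-0.0573, 0.0031, -0.0037], [-0.0563, 0.0028, -0.0035]]
[[0.0479, 0.006, -0.0025], [0.0443, 0.0056, -0.0004], [0.0478, 0.0051, -0.0038], [0.0491, 0.005, -0.0002]]
```

View pics/w6.png

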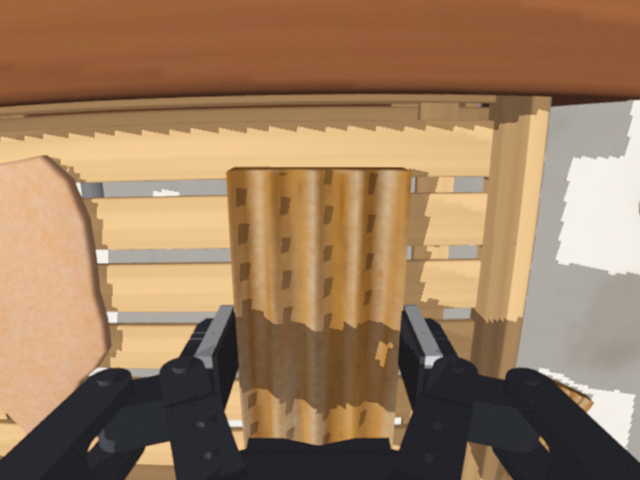

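The board is on the floor with 8 N of contact, well clear of the slab and the wall. Opening slightly and lifting.

Request:
servo_tool(motion=[{"x": 0, "y": 0, "z": 0, "twist": 0, "grip": 0.062}, {"x": 0, "y": 0, "z": 0, "twist": 0, "grip": 0.068}, {"x": 0, "y": 0, "z": 0, "twist": 0, "grip": 0.07}, {"x": 0, "y": -0.005, "z": 0, "twist": 0, "grip": 0.07}, {"x": 0, "y": -0.02, "z": 0, "twist": 0, "grip": 0.07}, {"x": 0, "y": -0.06, "z": 0, "twist": 0, "grip": 0.07}, {"x": 0, "y": -0.11, "z": 0, "twist": 0, "grip": 0.07}, {"x": 0, "y": -0.11, "z": 0, "twist": 0, "grip": 0.07}])

```text
time: 16.35
ee_pos: [0.5633, 0.0996, 0.1982]
eef_rot: [0.554, -0.536, 0.439, -0.463]
wrist_force: [0.7, 0.2, -0.2]
gripper_width: 0.0699
```

Request:
servo_tool(motion=[{"x": 0.03, "y": -0.02, "z": 0, "twist": 0, "grip": 0.07}, {"x": 0.08, "y": -0.04, "z": -0.01, "twist": 0, "grip": 0.07}, {"x": 0.13, "y": -0.04, "z": -0.02, "twist": 0, "grip": 0.07}, {"x": 0.18, "y": -0.04, "z": -0.03, "twist": 0, "grip": 0.07}, {"x": 0.23, "y": -0.04, "z": -0.04, "twist": 0, "grip": 0.07}, {"x": 0.28, "y": -0.04, "z": -0.05, "twist": 0, "grip": 0.07}, {"x": 0.33, "y": -0.04, "z": -0.06, "twist": 0, "grip": 0.07}, {"x": 0.33, "y": -0.04, "z": -0.06, "twist": 0, "grip": 0.07}])

```text
time: 17.35
ee_pos: [0.5634, -0.2392, 0.2387]
eef_rot: [0.552, -0.535, 0.44, -0.464]
wrist_force: [-0.4, 1.0, 0.3]
gripper_width: 0.0705
```

Run:
```python
from h import *
c=snap('top','top3'); snap('scene','scene3'); im=c['image'][:,:,::-1]; cv2.imwrite('pics/cropE.png',cv2.resize(im[120:320,170:450],None,fx=2.7,fy=2.7,interpolation=cv2.INTER_CUBIC))
y=np.radians(10.9); X=np.array([np.cos(y),np.sin(y)]); Y=np.array([-X[1],X[0]]); F=np.array([.729,.187])-.173*X
vv,uu=np.mgrid[215:285,262:325]; uv=np.c_[uu.ravel(),vv.ravel()]; D=depthpts(c,uv); f=np.c_[(D[:,:2]-F)@X,(D[:,:2]-F)@Y,D[:,2]]
k=(f[:,2]>.089)&(f[:,2]<.102)&(abs(f[:,1]+55)>0)&(f[:,1]<-.015)&(f[:,1]>-.1)&(abs(f[:,0])<.075); q=f[k]
print(k.sum(),q.min(0),q.max(0),cv2.minAreaRect(q[:,:2].astype(np.float32)))
A=np.c_[q[:,:2],np.ones(len(q))]; print('slope',np.linalg.lstsq(A,q[:,2],rcond=None)[0], np.median(q[:,2]))
s=get_state(); print(s['time'],s['ee_pos'],s['wrist_force'].round(2))
```

```text
775 [-0.07440052 -0.0864558   0.08900938] [ 0.07076547 -0.01572139  0.10183404] ((-0.0019418969750404358, -0.05118788778781891), (0.07027923315763474, 0.14542479813098907), 89.55029296875)
slope [-0.00010802 -0.00441962  0.09348458] 0.09338239178903425
17.45 [ 0.56400079 -0.23585049  0.23872111] [ 0.69  0.94 -0.32]
```

View pics/cropE.png

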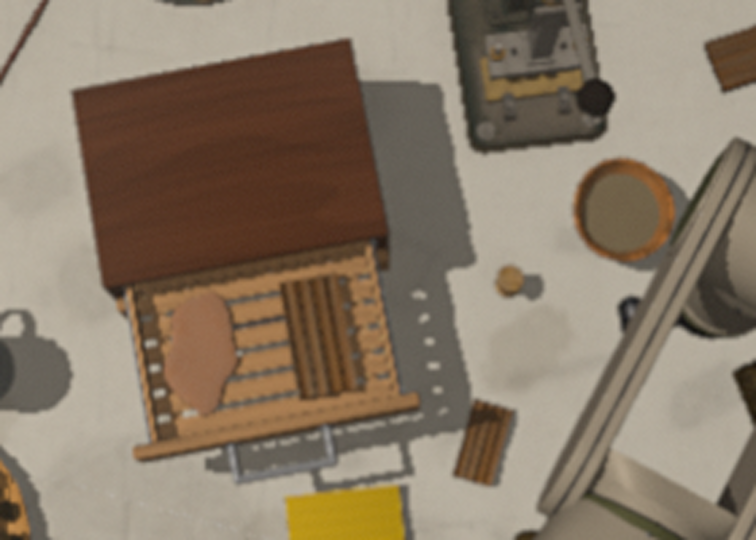

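View pics/scene3.png

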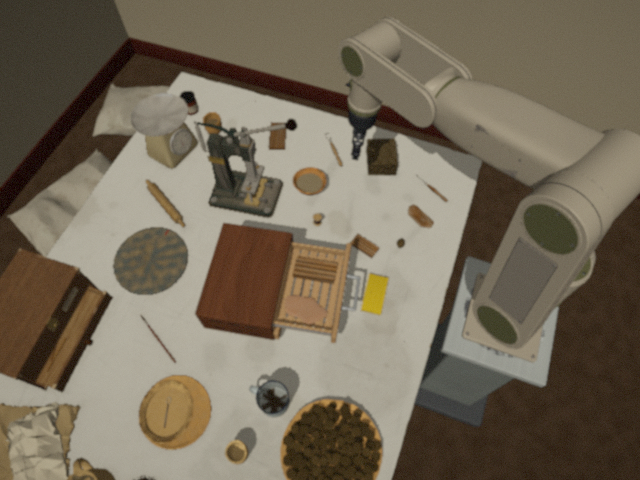

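The board lies flat in the tray beside the slab, crop E (320,335). The handle shows at the same pixels as before the placing. One numeric comparison of the tray and bystanders, then I'll hand in.

Run:
```python
from h import *
g=lambda f:cv2.cvtColor(load(f)['image'],cv2.COLOR_RGB2GRAY).astype(np.float32)
def sh(n,a,b,r): 
    y0,y1,x0,x1=r; p,resp=cv2.phaseCorrelate(g(a)[y0:y1,x0:x1].copy(),g(b)[y0:y1,x0:x1].copy(),cv2.createHanningWindow((x1-x0,y1-y0),cv2.CV_32F)); print(n,np.round(p,2),round(resp,2))
sh('handle/front','top2','top3',(262,302,215,330))
sh('slab','top2','top3',(222,280,222,264))
sh('mug','top0','top3',(230,275,135,190))
sh('block scene','scene0','scene3',(130,180,360,405))
y=np.radians(10.9); X=np.array([np.cos(y),np.sin(y)]); Y=np.array([-X[1],X[0]]); F=np.array([.729,.187])-.173*X
c=load('top3'); cr=lambda a:(np.array(a,float)-1.35+.5)/2.7+[170,120]
P=onplane(c,cr([[281,283],[344,275],[360,388],[301,399]]),.095)[:,:2]-F; print('board corners mm in floor',(np.c_[P@X,P@Y]*1000).round(1).tolist())
# lower handle in scene: depth points below upper handle
c=load('scene3'); vv,uu=np.mgrid[255:320,300:385]; D=depthpts(c,np.c_[uu.ravel(),vv.ravel()]); d=D[:,:2]-np.array([.729,.187]); fx=d@X; fy=d@Y
k=(D[:,2]>.025)&(D[:,2]<.075)&(fx<-.1)&(abs(fy)<.14); print('things z 25-75mm before front: n',k.sum(), fx[k].min() if k.any() else '')
print(sign_off())
```

```text
handle/front [-0.12 -0.33] 0.81
slab [ 0.45 -0.38] 0.95
mug [-0.01  0.45] 0.9
block scene [0.48 0.08] 0.83
board corners mm in floor [[49.9, -28.8], [46.5, -92.8], [-69.5, -88.2], [-69.7, -28.3]]
things z 25-75mm before front: n 53 -0.2712125277969179
the job is handed in; nothing more can be done
None
```

I pulled the upper tray out to its stop, laid the larger brown board (the nearer one, not the yellow one) flat in it beside the slab, and handed the job in after about 17.5 s of the 54 s.

- **Tray:** it moved 146 mm until the force rose to about 42 N at the stop. Between the pictures before and after placing, the handle and front shifted 0.4 pixel or less.
- **Board:** it was lowered until it touched the floor at 8 N, then released. In the tray's floor frame it lies from about −70 to +50 mm front to back and −92 to −28 mm across. Its top is level, with a slope under 0.5°, at about 0.093 m (0.095 expected).
- **Slab, mug and clay block:** each shifted about 0.6 pixel or less in the comparisons, within picture noise. The slab's near edge is at about +31 mm, so it is clear of the board.

**Checks that were weak or disagreed:**
- The depth check for the lower tray was inconclusive. It found 53 stray readings in front of the cabinet, probably handle edges, and I signed off in that same script. I saw no movement of the lower tray in the pictures and never touched it.
- The depth-based outline of the board came out larger than the board (145x70 mm) because it picked up tray edges, so I relied on the corners seen in the picture.
- The first move was refused because some rows left out a field. Nothing moved.
- The tool was left tilted about 1.5° after the pull, which did no visible harm to the placing.

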